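# Fit the three-hole pressing board onto the book press

### The arm

A 6-joint arm with a two-finger parallel gripper is mounted at the origin on the work surface. World frame = base frame: x ahead of the robot, y to its left, z up, the work surface at z = 0. Lengths are in m, angles in rad, forces in N, time in s.
With the tool pointing down it reaches from about 0.35 to 0.975 m from the base axis. Payload 4.9 kg.
Tool frame: the origin (TCP) lies on the mounting face of the last link; the fingertips stand 173 mm ahead of it and the grasp point (between the pads) lies 155 mm ahead of it; x points along the fingers, z is the direction in which the jaws open and shut, and the axes are right-handed (so a half turn about x gives the same grasp; the last joint's range is limited). The gripper opens to 85 mm and grips with 20 to 120 N. Pads are 22 mm wide; open, the fingers measure 114 mm over their backs; the gripper's body (76 mm by 85 mm) begins 54 mm behind the grasp point. The pads swing forward as they close: fully open they stand 13 mm farther back than shut.
Start: joints at [-0.119, 0.053, 1.613, -0, 1.476, -0.119], TCP at [0.625, 0, 0.405] pointing down, gripper open.
Joint ranges: [-3.01, 3.01], [-1.01, 2.22], [0.06, 2.58], [-1.02, 4.17], [0.09, 2.62], [-3.14, 3.14]. Speed limits (rad/s): [2.57, 2.57, 3.14, 3.14, 3.14, 3.14].

### API

Orientations are given as a rotation vector (axis times angle).
In Python, from station import get_obs, get_image, get_calibration, finish_job, look_for, masks_of, tip_of gives the robot as it stands.
- The arm moves only by the tool carry_out, never from a script. Its argument "increments" is a list of rows, each a list of 3 entries, a list of its own where there are three numbers: the turn, a rotation vector about the world's x, y, z in units of 0.1 rad (1.0 is 0.1 rad), then the shift along the world's x, y, z in units of 20 mm (1.0 is 20 mm), then the opening, from 0 (shut) to 1 (fully open). A call has 1 to 8 rows; each row shifts and turns the pose as measured when the row begins; what a row does not reach is not made up. A row lasts 1/10 s, in which the tool goes at most 50 mm and 8.59 degrees, less where a joint would pass 70% of its speed; a pose out of reach is approached as far as the arm can. A call with a number of a shift or a turn outside -1 to 1 is refused whole. A call with a gripper value outside its range is refused whole. The fingers move at their own pace and stop on an object; "squeeze" is the grip in N (left out, the last holds). Time passes only in rows, so rows that do not move let the fingers close. It gives the time, the measured TCP pose, the force and the opening at its end, in the units of the state.
- get_obs(): the state, without advancing time (a new reading comes with each control period).
- get_image(name): name is "scene" or "side" or "wrist"; returns (picture, depth): 480x640x3 uint8, blue, green, red; 480x640 float32, m along the optical axis (not along the pixel's ray), 0 where there is no reading.
- get_calibration(name): a dict with "fx", "fy", "cx", "cy" (pixels), "position" and "orientation" of the camera in the world. Camera axes: x right, y down, z forward; pixel columns grow to the right and rows downward; lengths in m; the calibration is good to about 2 mm. A picture is of the moment at which its call begins: read the wrist's pose just before it. get_calibration takes no time and is no camera call; for the wrist camera it gives the pose at the moment of the call.
- finish_job(): hands the job in, once; it reports no verdict.
Trained networks look in the newest picture that a camera, given by its name, has taken for a name from the list of things; names that differ only in an ending like _2 or _b are one class to them, and where a whole thing is asked for, a point or a joint stands for the part that bears it (a point fixed in the world has none). Each returns a list of dicts, best first, with "p" (0 to 1); they miss things now and then, are a little off and sometimes report something else, mostly with a low value. They report only what shows in the picture. A call takes as long as a camera call. They do not tell look-alikes from the thing itself.
- look_for(camera, query): "centre" ([column, row] in pixels, amid what is visible of it).
- masks_of(camera, query): "region" (480x640 bool, what is visible of it) and "centre" ([column, row] in pixels, amid what is visible of it).
- tip_of(camera, query): "centre" ([column, row] in pixels: a listed point, or the origin of a listed thing).
The state is a dict: "t": time; "q": joint angles; "dq": joint speeds; "effort": joint torques, N m; "tool_pos": TCP position; "tool_rot": TCP orientation; "contact_force": force on the tool from outside, world axes, zero at the start; "wrist_torque": the same for the moment, N m; "opening": finger opening in m.
Only numpy, scipy, OpenCV 4.12 (cv2) and the standard library are available. Lean on these libraries where they do the work, as an engineer would, in place of code of your own. Each camera call takes 0.05 s, during which the arm holds its last target.

### The job

Close the little book press: take the pressing board with three holes by its handle, turn it so that its holes match the three studs of the press, and lower it over the studs until it lies flat on the red book. Let go of it there. Leave the spare board with four holes where it is.

Things in the scene. Friction and masses are not known exactly. Their poses are not given: they have to be found in the camera images.
- board_grip (a point): Loose three-hole board, light wood, 170x130x14 mm (x,y,z), 0.25-0.5 kg, flat, z up. Darker block handle mid-top, 64 long (x), 26 wide (y), 50 high: pinch it across y. This point: mid-handle, 44 above the board's underside, 20 below the handle's top. Through holes of 32 mm diameter: one at x=+58, y=0; two at x=-58, y=+-38 mm. So +x points along the handle to the single hole.
- press: Fixed book press: dark wood bed 190x150x25 mm, origin at its underside's centre, z up. Steel studs 12 mm thick, tapered tips 80 above the table: one at x=+58, y=0 (so +x points to it), two at x=-58, y=+-38 mm. Between them a fixed red book, top 37 above the table. The board fits only with its axes along the press's; fully down, its underside is on the book and its grip point 81 above the table.
- spare_grip (a point): Loose spare board: same wood, size, handle, point and axes as the three-hole board, but with four holes, at x=+-58, y=+-38 mm. It does not fit this press; leave it.
There are look-alikes about, which are no part of the job. What is shaped like the part that bears board_grip but turquoise is not meant.

How it is judged:
By the outcome, as a careful person would: the job done as asked, in the order asked, and still so for the second after the job is handed in, with the robot touching nothing.
It also fails if it takes over 43 s, if anything falls off the work surface, if the arm or the gripper's body presses on something with over 40 N, if the wrist force passes 120 N, or if a joint passes its speed limit or range.

## Working session

There is one attempt and no reset: what is moved stays moved. The work goes in short steps, Python scripts to look and compute and a tool call to move; the robot and the scene stay as the last step left them, time stands still between calls to the robot, and variables do not carry over. Pictures are saved under pics/ and viewed, and the job is handed in when it is done.

Besides the shell and the picture viewer there is one more tool, called after "Request:" in YAML: its name, and indented under it one key for each argument. carry_out: Moves the arm, as the interface text tells. Shifts and turns lie within -1 to 1; 1 stands for 20 mm of shift or 0.1 rad of turn. Its arguments: {"type":"object","properties":{"increments":{"type":"array","items":{"type":"array"}},"squeeze":{"type":"number"}},"required":["increments"]}

```bash
mkdir -p pics
cat > h.py <<'E'
import numpy as np, cv2
from scipy.spatial.transform import Rotation as R
from station import *
def rot(c):
    o=np.array(c["orientation"],float)
    return o if o.shape==(3,3) else (R.from_rotvec(o).as_matrix() if o.size==3 else R.from_quat(o).as_matrix())
def ray(c,u,v):
    return rot(c)@np.array([(u-c["cx"])/c["fx"],(v-c["cy"])/c["fy"],1.0])
def atz(c,u,v,z):
    d=ray(c,u,v);p=np.array(c["position"]);return p+d*(z-p[2])/d[2]
def atd(c,u,v,d): return np.array(c["position"])+ray(c,u,v)*d
def proj(c,P):
    q=rot(c).T@(np.asarray(P)-np.array(c["position"]));return np.array([c["fx"]*q[0]/q[2]+c["cx"],c["fy"]*q[1]/q[2]+c["cy"]])
E
python3 - <<'E'
from h import *
print(get_obs())
for n in ["scene","side"]:
    im,d=get_image(n);cv2.imwrite(f"pics/{n}0.png",im);np.save(f"{n}0d.npy",d);c=get_calibration(n);print(n,c)
    for q in ["board_grip","press","spare_grip"]:
        for r in tip_of(n,q)[:4]: print(q,r["p"],r["centre"])
E
```

```text
{'t': 0.0, 'q': array([-1.19010648e-01,  5.33510342e-02,  1.61423726e+00,  1.60776308e-06,
        1.47597005e+00, -1.18990829e-01]), 'dq': array([-0.00023088, -0.00116257, -0.00059834, -0.00033926, -0.00073145,
        0.00040791]), 'effort': array([ 2.70554956e-04, -3.93670499e+01, -3.70175600e+01, -1.62778279e-04,
        6.93513779e-03, -6.06393527e-06]), 'tool_pos': array([6.24748201e-01, 2.40409728e-05, 4.03500164e-01]), 'tool_rot': array([2.00275255e-04, 1.57274793e+00, 1.68892748e-04]), 'contact_force': array([-0.59073167,  0.20150742, -0.21941519]), 'wrist_torque': array([-0.04999641, -0.00757852,  0.00454271]), 'opening': 0.0857369683782011}
scene {'fx': 613.5461343401388, 'fy': 613.5461343401388, 'cx': 312.34249025672824, 'cy': 228.66067411210827, 'position': array([ 1.08178046, -0.51028591,  1.00630782]), 'orientation': array([-2.25327669, -0.9654002 ,  0.39143933])}
board_grip 0.85 [376.5, 139.2]
board_grip 0.74 [448.4, 182.0]
press 0.82 [241.5, 349.6]
spare_grip 0.83 [342.1, 223.8]
side {'fx': 565.0055883773642, 'fy': 565.0055883773642, 'cx': 312.6548522980145, 'cy': 233.46265681275727, 'position': array([-0.02645207, -0.57415383,  0.70228695]), 'orientation': array([-2.15437317,  0.73368392, -0.36402574])}
board_grip 0.64 [252.4, 150.2]
press 0.86 [449.4, 322.1]
spare_grip 0.9 [302.4, 221.0]
```

View pics/scene0.png

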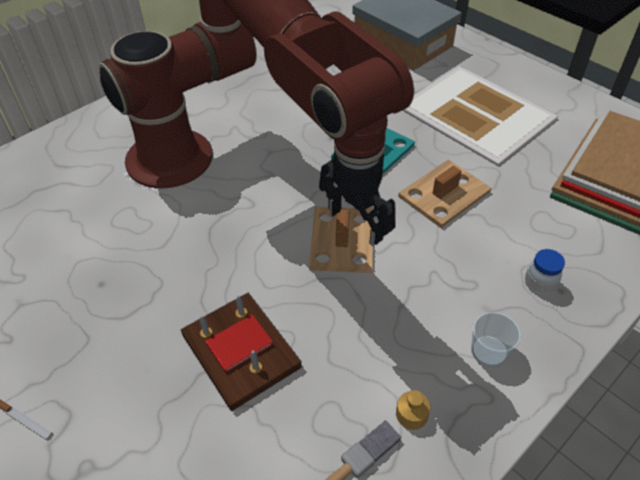

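View pics/side0.png

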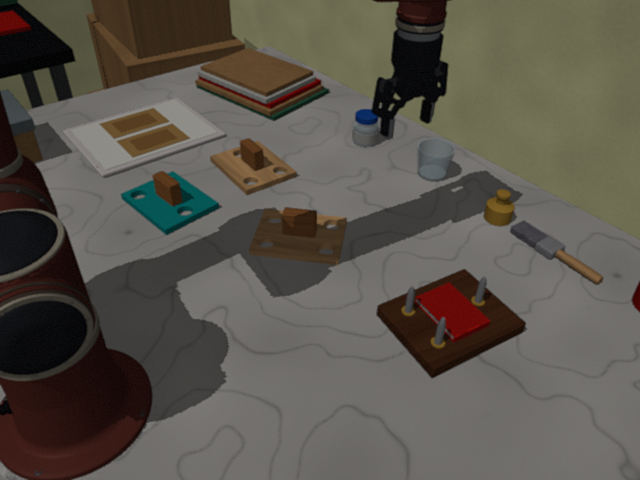

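The light-wood three-hole board is at scene (445,193) / side (253,163). The spare is below the gripper at scene (342,240), the turquoise look-alike is behind it, and the press is at (241,348). I'll zoom in next to get hole and stud pixels.

Run:
```python
import cv2,numpy as np
s=cv2.imread("pics/scene0.png");d=cv2.imread("pics/side0.png")
def crop(im,u,v,w,h,k): return cv2.resize(im[v:v+h,u:u+w],None,fx=k,fy=k,interpolation=cv2.INTER_CUBIC)
a=np.hstack([crop(s,390,150,110,85,3.6363),crop(d,200,125,110,85,3.6363)])
b=np.hstack([crop(s,175,285,135,130,2.963),crop(d,370,260,160,124,2.5)][:1]+[cv2.resize(crop(d,370,260,160,124,2.5),(400,385))])
b=cv2.resize(b,(800,290)) if False else b
print(a.shape,b.shape)
cv2.imwrite("pics/z1.png",a);cv2.imwrite("pics/z2.png",b)
```

```text
(309, 800, 3) (385, 800, 3)
```

View pics/z1.png

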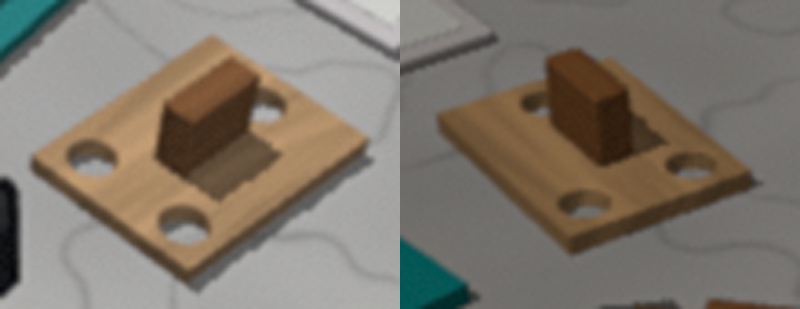

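View pics/z2.png

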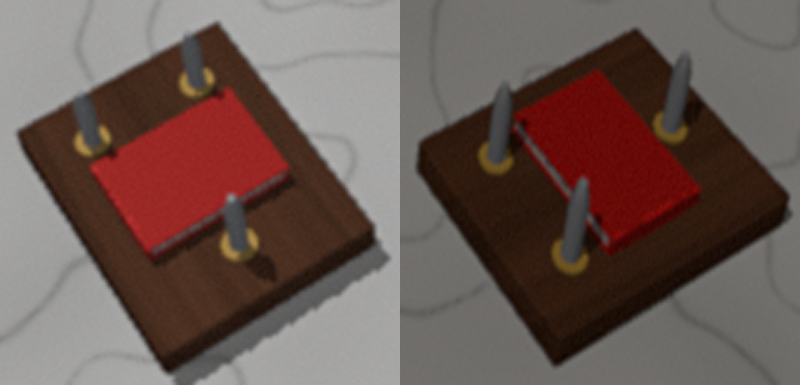

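```bash
cat > fit.py <<'E'
from h import *
from scipy.optimize import least_squares
S=get_calibration("scene");D=get_calibration("side")
f=3.6363
zb=lambda p:(390+p[0]/f,150+p[1]/f)
zbd=lambda p:(200+(p[0]-400)/f,125+p[1]/f)
zp=lambda p:(175+p[0]/2.963,285+p[1]/2.963)
zpd=lambda p:(370+(p[0]-400)/2.5,260+p[1]/3.105)
print("board top")
for n,c,g,L in[("S",S,zb,[(92,158),(184,225),(268,105),(212,37),(33,160),(186,273),(368,142)]),("D",D,zbd,[(586,205),(692,165),(538,102),(612,62),(440,117),(573,240),(752,178)])]:
    for p in L: print(n,p,atz(c,*g(p),.014)[:2].round(4))
print("press")
for n,c,g,L in[("S",S,zp,[(82,97),(190,38),(234,197)]),("D",D,zpd,[(505,85),(685,55),(583,180)])]:
    for p in L: print(n,"tip",p,atz(c,*g(p),.080)[:2].round(4))
for n,c,g,L in[("S",S,zp,[(93,141),(197,82),(239,246)]),("D",D,zpd,[(497,157),(671,127),(570,257)])]:
    for p in L: print(n,"col",p,atz(c,*g(p),.026)[:2].round(4))
E
python3 fit.py
```

```text
board top
S (92, 158) [0.509  0.3248]
S (184, 225) [0.5854 0.3207]
S (268, 105) [0.556  0.4416]
S (212, 37) [0.4907 0.4672]
S (33, 160) [0.4845 0.2971]
S (186, 273) [0.6111 0.2907]
S (368, 142) [0.6203 0.4593]
D (586, 205) [0.5068 0.3184]
D (692, 165) [0.5833 0.3164]
D (538, 102) [0.5474 0.4375]
D (612, 62) [0.6141 0.4517]
D (440, 117) [0.4877 0.4592]
D (573, 240) [0.4805 0.292 ]
D (752, 178) [0.6041 0.2823]
press
S tip (82, 97) [ 0.4869 -0.245 ]
S tip (190, 38) [ 0.4983 -0.1703]
S tip (234, 197) [ 0.6042 -0.2224]
D tip (505, 85) [ 0.4935 -0.1706]
D tip (685, 55) [ 0.6017 -0.2253]
D tip (583, 180) [ 0.4837 -0.2444]
S col (93, 141) [ 0.4837 -0.2442]
S col (197, 82) [ 0.4946 -0.1689]
S col (239, 246) [ 0.6044 -0.2248]
D col (497, 157) [ 0.4954 -0.1705]
D col (671, 127) [ 0.6037 -0.2255]
D col (570, 257) [ 0.4827 -0.2458]
```

Request:
carry_out:
  increments:
    - [[0,0,0],[-0.2,1,-0.2],1]
    - [[0,0,0],[-0.2,1,-0.2],1]
    - [[0,0,0],[-0.2,1,-0.2],1]
    - [[0,0,0],[-0.2,1,-0.2],1]
    - [[0,0,0],[-0.2,1,-0.2],1]
    - [[0,0,0],[-0.2,1,-0.2],1]
    - [[0,0,0],[-0.2,1,-0.2],1]
    - [[0,0,0],[-0.2,1,-0.2],1]

```text
t: 1.2
tool_pos: [0.5921, 0.163, 0.3727]
tool_rot: [0.004, 1.568, -0.005]
contact_force: [0.5, -0.5, -0.2]
opening: 0.0851
```

Request:
carry_out:
  increments:
    - [[0,0,-0.1],[-0.2,1,-0.25],1]
    - [[0,0,-0.1],[-0.2,1,-0.25],1]
    - [[0,0,-0.1],[-0.2,1,-0.25],1]
    - [[0,0,-0.1],[-0.2,1,-0.25],1]
    - [[0,0,-0.1],[-0.2,1,-0.25],1]
    - [[0,0,0],[-0.2,1,-0.25],1]
    - [[0,0,0],[-0.2,1,-0.25],1]
    - [[0,0,0],[-0.2,1,-0.25],1]

```text
t: 2.0
tool_pos: [0.5583, 0.3298, 0.3318]
tool_rot: [0.045, 1.566, -0.045]
contact_force: [0.4, -0.7, 0.7]
opening: 0.0855
```

Request:
carry_out:
  increments:
    - [[0,0,0],[-0.2,1,-0.25],1]
    - [[0,0,0],[-0.2,0.7,-0.25],1]
    - [[0,0,0],[0,0,0],1]

```text
t: 2.3
tool_pos: [0.5489, 0.3671, 0.3203]
tool_rot: [0.042, 1.568, -0.044]
contact_force: [0.2, -0.4, -0.8]
opening: 0.0854
```

Run:
```python
from h import *
o=get_obs();print(o["t"],o["tool_pos"],R.from_rotvec(o["tool_rot"]).as_matrix().round(4))
im,d=get_image("wrist");c=get_calibration("wrist");print(c)
cv2.imwrite("pics/w1.png",im)
for r in tip_of("wrist","board_grip")[:3]: print(r["p"],r["centre"],atz(c,*r["centre"],.044))
im,d=get_image("side");cv2.imwrite("pics/side1.png",im)
```

```text
2.3 [0.54892722 0.36714204 0.32027931] [[ 2.800e-03  5.460e-02  9.985e-01]
 [-9.000e-04  9.985e-01 -5.460e-02]
 [-1.000e+00 -8.000e-04  2.900e-03]]
{'fx': 399.4981625072247, 'fy': 399.4981625072247, 'cx': 322.54152049423203, 'cy': 238.71961111585978, 'position': array([0.55271886, 0.44120756, 0.28922823]), 'orientation': array([ 2.84344873, -0.08012046, -0.00715938])}
0.73 [319.2, 208.7] [0.54834877 0.38600638 0.044     ]
```

View pics/w1.png

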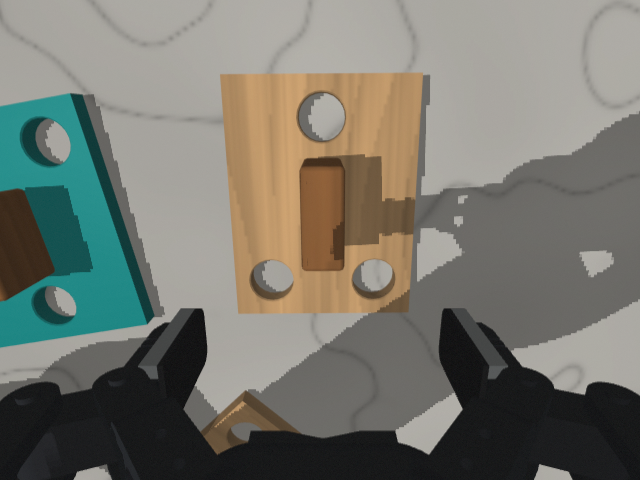

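Wrist view: the single hole is at (322,116), the pair at (272,279) and (374,278), and the board corners are (221,74), (423,73), (409,312) and (239,313). The handle is nearly aligned with the jaws.

Run:
```python
from h import *
c=get_calibration("wrist")
for p in [(322,116),(272.5,278.5),(374,277.5),(221,74),(423,73),(409,312.5),(239,313.5)]: print(p,atz(c,*p,.014)[:2].round(4))
# handle top corners
for p in [(303,165),(343,165),(343,270),(303,270)]: print("h",p,atz(c,*p,.062)[:2].round(4))
P=[atz(c,*p,.014)[:2] for p in [(221,74),(423,73),(409,312.5),(239,313.5)]]
print(np.mean(P,0)); 
for i in range(4):
    v=P[(i+1)%4]-P[i];print(np.linalg.norm(v),np.degrees(np.arctan2(v[1],v[0])))
```

```text
(322, 116) [0.5544 0.4406]
(272.5, 278.5) [0.5109 0.3272]
(374, 277.5) [0.5864 0.3235]
(221, 74) [0.4913 0.47  ]
(423, 73) [0.6207 0.4632]
(409, 312.5) [0.6127 0.293 ]
(239, 313.5) [0.4826 0.2999]
h (303, 165) [0.542  0.4147]
h (343, 165) [0.5646 0.4134]
h (343, 270) [0.5619 0.3499]
h (303, 270) [0.5374 0.3513]
[0.55179101 0.38151417]
0.12958128204747107 -3.0044719061283063
0.17039287334437855 -92.68984028856366
0.13024215690886348 176.94784524423162
0.17028213560352654 87.08800970707162
```

Request:
carry_out:
  increments:
    - [[0,0,0],[0.1,0.4,-0.5],1]
    - [[0,0,0],[0,0.3,-1],1]
    - [[0,0,0],[0,0,-1],1]
    - [[0,0,0],[0,0,-1],1]
    - [[0,0,0],[0,0,-1],1]
    - [[0,0,0],[0,0,-0.6],1]
    - [[0,0,0],[0,0,0],1]

```text
t: 3.15
tool_pos: [0.5551, 0.377, 0.2164]
tool_rot: [0.052, 1.56, -0.049]
contact_force: [0.3, -0.5, -0.2]
opening: 0.0853
```

Request:
carry_out:
  increments:
    - [[0,0.1,0],[-0.2,0.2,-0.5],1]
    - [[0,0,0],[0,0,-0.35],1]
    - [[0,0,0],[0,0,0],1]

```text
t: 3.45
tool_pos: [0.5517, 0.3814, 0.1998]
tool_rot: [0.053, 1.569, -0.049]
contact_force: [0.2, 0.7, 0.1]
opening: 0.0855
```

Run:
```python
from h import *
o=get_obs();m=R.from_rotvec(o["tool_rot"]).as_matrix();print(o["tool_pos"],m.round(3),o["tool_pos"]+.155*m[:,0])
im,d=get_image("wrist");cv2.imwrite("pics/w2.png",im)
```

```text
[0.55170524 0.38137509 0.19978254] [[ 0.001  0.065  0.998]
 [ 0.003  0.998 -0.065]
 [-1.     0.003  0.001]] [0.55192212 0.38181044 0.0447833 ]
```

View pics/w2.png

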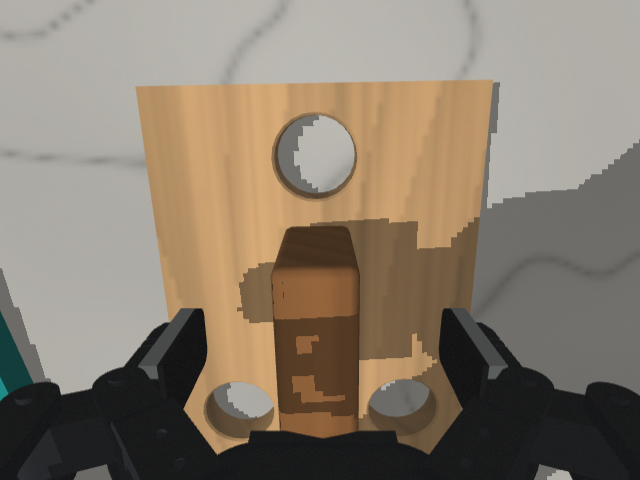

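The handle sits midway between the open fingers (columns 275–358, fingers at 205 and 440). I'll close now.

Request:
carry_out:
  increments:
    - [[0,0,0],[0,0,0],0]
    - [[0,0,0],[0,0,0],0]
    - [[0,0,0],[0,0,0],0]
    - [[0,0,0],[0,0,0],0]
    - [[0,0,0],[0,0,0],0]
    - [[0,0,0],[0,0,0],0]
  squeeze: 60

```text
t: 4.1
tool_pos: [0.5524, 0.3822, 0.2033]
tool_rot: [0.055, 1.566, -0.046]
contact_force: [-0.6, 1.0, -0.6]
opening: 0.0252
```

Request:
carry_out:
  increments:
    - [[0,0,0],[0,0,0.5],0]
    - [[0,0,0],[0,0,1],0]
    - [[0,0,0],[0,0,1],0]
    - [[0,0,0],[0,0,1],0]
    - [[0,0,0],[0,-0.5,1],0]
    - [[0,0,0],[0,-1,1],0]
    - [[0,0,-0.5],[0,-1,0.8],0]
    - [[0,0,-0.8],[0,-1,0.5],0]

```text
t: 4.9
tool_pos: [0.5472, 0.3094, 0.3347]
tool_rot: [0.151, 1.578, -0.157]
contact_force: [0.4, -0.4, -4.7]
opening: 0.0251
```

Request:
carry_out:
  increments:
    - [[0,0,-0.8],[0,-1,0],0]
    - [[0,0,-0.8],[0,-1,0],0]
    - [[0,0,-0.8],[0,-1,0],0]
    - [[0,0,-0.8],[0,-1,0],0]
    - [[0,0,-0.8],[0,-1,0],0]
    - [[0,0,-0.8],[0,-1,0],0]
    - [[0,0,-0.8],[0,-1,0],0]
    - [[0,0,-0.8],[0,-1,0],0]

```text
t: 5.7
tool_pos: [0.5437, 0.1418, 0.3333]
tool_rot: [0.672, 1.481, -0.678]
contact_force: [0.0, -0.2, -4.6]
opening: 0.0253
```

Request:
carry_out:
  increments:
    - [[0,0,-0.8],[0,-1,0],0]
    - [[0,0,-0.8],[0,-1,0],0]
    - [[0,0,-0.8],[0,-1,0],0]
    - [[0,0,-0.8],[0,-1,0],0]
    - [[0,0,-0.8],[0,-1,0],0]
    - [[0,0,-0.8],[0,-1,0],0]
    - [[0,0,-0.8],[0,-1,0],0]
    - [[0,0,-0.8],[0,-1,0],0]

```text
t: 6.5
tool_pos: [0.5389, -0.0252, 0.3285]
tool_rot: [1.18, 1.255, -1.188]
contact_force: [-0.3, -0.5, -4.4]
opening: 0.0253
```

```bash
cat > st.py <<'E'
from h import *
o=get_obs();m=R.from_rotvec(o["tool_rot"]).as_matrix();z=m[:,2]
print(o["t"],"tcp",o["tool_pos"].round(4),"grasp",(o["tool_pos"]+.155*m[:,0]).round(4),"xaxis",m[:,0].round(4),"jawyaw",np.degrees(np.arctan2(z[1],z[0])).round(2),"q",o["q"].round(3),o["opening"],o["contact_force"].round(1))
# levelling turn (units of .1rad): rotate tool x to -z
x=m[:,0];print("level turn",(np.cross(x,[0,0,-1])/.1).round(3))
E
python3 st.py
```

```text
6.5 tcp [ 0.5389 -0.0252  0.3285] grasp [ 0.5355 -0.0229  0.1735] xaxis [-0.0219  0.0149 -0.9996] jawyaw -87.69 q [-0.187 -0.086  1.88   0.011  1.372  1.341] 0.02532979162423856 [-0.3 -0.5 -4.4]
level turn [-0.149 -0.219 -0.   ]
```

Request:
carry_out:
  increments:
    - [[-0.1,-0.1,-0.5],[0.1,-1,0],0]
    - [[0,-0.1,-0.5],[0.1,-1,0],0]
    - [[0,0,-0.4],[0.1,-1,0],0]
    - [[0,0,-0.3],[0.1,-1,0],0]
    - [[0,0,0],[0.1,-1,0],0]
    - [[0,0,0],[0,-1,0],0]
    - [[0,0,0],[0,-1,0],0]
    - [[0,0,0],[0,-1,0],0]

```text
t: 7.3
tool_pos: [0.5446, -0.1912, 0.3235]
tool_rot: [1.312, 1.154, -1.316]
contact_force: [-1.1, 0.1, -4.3]
opening: 0.0252
```

Request:
carry_out:
  increments:
    - [[0,0,0],[0,-0.7,0],0]
    - [[0,0,0],[0,0,0],0]

```text
t: 7.5
tool_pos: [0.5437, -0.2076, 0.3225]
tool_rot: [1.313, 1.154, -1.32]
contact_force: [0.1, -0.2, -4.5]
opening: 0.0257
```

```bash
python3 st.py
python3 - <<'E'
from h import *
im=get_image("wrist")[0];cv2.imwrite("pics/w3.png",im)
a=get_image("scene")[0];b=get_image("side")[0];cv2.imwrite("pics/s3.png",a);cv2.imwrite("pics/d3.png",b)
cv2.imwrite("pics/z3.png",np.hstack([cv2.resize(a[190:430,140:340],(400,480)),cv2.resize(b[140:380,350:550],(400,480))]))
E
```

```text
7.5 tcp [ 0.5437 -0.2076  0.3225] grasp [ 0.5417 -0.2062  0.1675] xaxis [-0.0128  0.0089 -0.9999] jawyaw -98.15 q [-0.493  0.019  1.788  0.002  1.35   1.22 ] 0.025745977189962868 [ 0.1 -0.2 -4.5]
level turn [-0.089 -0.128 -0.   ]
```

View pics/w3.png

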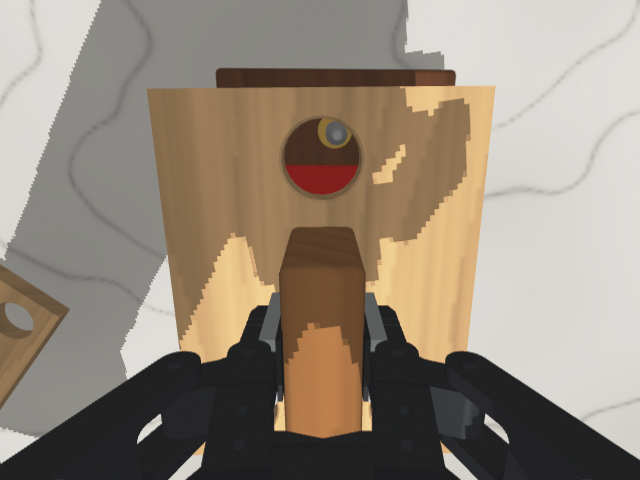

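View pics/z3.png

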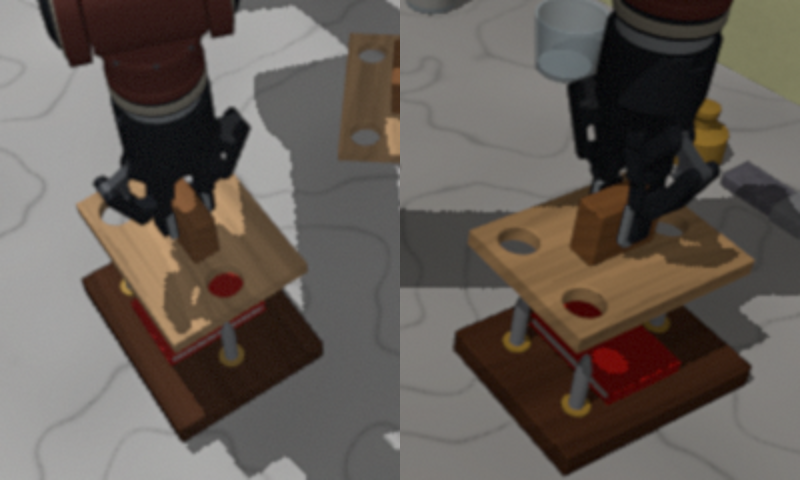

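Wrist view: the single hole is at (322,157), and the stud tip (337,134) shows through it. The board's near corners are (149,89) and (494,86).

Run:
```python
from h import *
c=get_calibration("wrist")
zt=.1375
h=atz(c,322,157,zt);print("hole",h.round(4),"stud tip",atz(c,337,134,.079).round(4),"collar",atz(c,334.5,133,.026).round(4))
a=atz(c,149,89,zt);b=atz(c,494,86,zt);print(a.round(4),b.round(4),np.linalg.norm(b-a));
v=a-b;yaw=np.arctan2(v[1],v[0]);print("board y dir",np.degrees(yaw),"yaw",np.degrees(yaw)-90)
# press bed far edge at top z .025
p,q=atz(c,217,70,.025),atz(c,455,70,.025);print(p,q,np.linalg.norm(p-q),np.degrees(np.arctan2(*(p-q)[[1,0]]))-90)
e=(a+b)/2; n=v/np.linalg.norm(v); xd=np.array([n[1],-n[0]]) ;print("board ctr from edge",e[:2]-.085*np.array([np.cos(yaw-np.pi/2),np.sin(yaw-np.pi/2)]),"from hole",h[:2]-.058*np.array([np.cos(yaw-np.pi/2),np.sin(yaw-np.pi/2)]))
```

```text
hole [ 0.6    -0.2116  0.1375] stud tip [ 0.6042 -0.2194  0.079 ] collar [ 0.6021 -0.2189  0.026 ]
[ 0.6325 -0.1534  0.1375] [ 0.6162 -0.2757  0.1375] 0.12336265467065845
board y dir 82.38542666812926 yaw -7.614573331870744
[ 0.64926673 -0.15237436  0.025     ] [ 0.62870617 -0.29688997  0.025     ] 0.1459708866947588 -8.09725881799362
board ctr from edge [ 0.54009053 -0.20332042] from hole [ 0.54254987 -0.20388113]
```

Request:
carry_out:
  increments:
    - [[-0.09,-0.13,-0.1],[0.1,-0.35,-0.5],0]
    - [[0,0,0],[0,0,-0.5],0]
    - [[0,0,0],[0,0,-0.2],0]
    - [[0,0,0],[0,0,0],0]

```text
t: 8.05
tool_pos: [0.5461, -0.2095, 0.2974]
tool_rot: [1.318, 1.139, -1.315]
contact_force: [0.3, 0.4, -4.7]
opening: 0.0252
```

```bash
python3 st.py
cat > look.py <<'E'
from h import *
import sys
t=sys.argv[1]
im=get_image("wrist")[0]
a=get_image("scene")[0];b=get_image("side")[0];cv2.imwrite(f"pics/w{t}.png",im)
cv2.imwrite(f"pics/z{t}.png",np.hstack([cv2.resize(a[220:430,160:335],(400,480)),cv2.resize(b[170:380,355:530],(400,480))]))
E
python3 look.py 4
```

```text
8.05 tcp [ 0.5461 -0.2095  0.2974] grasp [ 0.546  -0.209   0.1424] xaxis [-2.0e-04  2.9e-03 -1.0e+00] jawyaw -98.38 q [-0.494  0.048  1.802  0.003  1.293  1.222] 0.025164201172808678 [ 0.3  0.4 -4.7]
level turn [-0.029 -0.002 -0.   ]
```

View pics/w4.png

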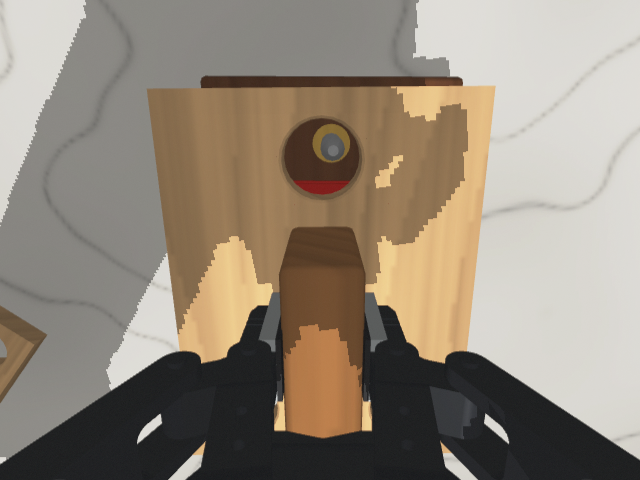

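View pics/z4.png

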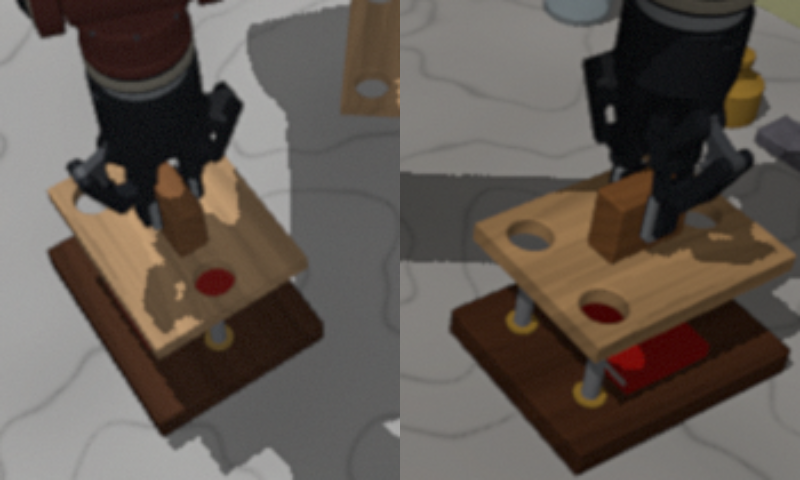

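Run:
```python
from h import *
c=get_calibration("wrist");zt=.1084
h=atz(c,322,157,zt);print("hole",h.round(4),"stud tip",atz(c,333,150,.079).round(4),"collar",atz(c,331,143,.026).round(4))
a=atz(c,149,89,zt);b=atz(c,494,86,zt);v=a-b;print(np.linalg.norm(v),"yaw",np.degrees(np.arctan2(v[1],v[0]))-90)
p,q=atz(c,202,77,.025),atz(c,462,78,.025);w=p-q;print(np.linalg.norm(w),np.degrees(np.arctan2(w[1],w[0]))-90)
D=get_calibration("side");S=get_calibration("scene");k=.4375
for u,vv in[(530,236),(604,306)]: print("side hole",atz(D,355+(u-400)*k,170+vv*k,zt).round(4))
print("scene hole",atz(S,160+215*k,220+282*k,zt).round(4))
```

```text
hole [ 0.6046 -0.2175  0.1084] stud tip [ 0.6043 -0.2225  0.079 ] collar [ 0.6043 -0.2226  0.026 ]
0.12859890877511532 yaw -7.969127764519243
0.1467856407389654 -8.643011345728269
side hole [ 0.4921 -0.167   0.1084]
side hole [ 0.4825 -0.2417  0.1084]
scene hole [ 0.607  -0.2212  0.1084]
```

Request:
carry_out:
  increments:
    - [[0,0,-0.08],[0,-0.25,-0.5],0]
    - [[0,0,0],[0,0,-0.7],0]
    - [[0,0,0],[0,0,-0.5],0]
    - [[0,0,0],[0,0,0],0]

```text
t: 8.6
tool_pos: [0.5465, -0.2154, 0.2626]
tool_rot: [1.325, 1.131, -1.32]
contact_force: [-0.4, 1.5, -4.0]
opening: 0.0253
```

```bash
python3 st.py;python3 look.py 5
```

```text
8.6 tcp [ 0.5465 -0.2154  0.2626] grasp [ 0.5469 -0.2152  0.1076] xaxis [ 0.0028  0.0011 -1.    ] jawyaw -98.9 q [-0.503  0.093  1.819  0.002  1.228  1.223] 0.02525725475057632 [-0.4  1.5 -4. ]
level turn [-0.011  0.028  0.   ]
```

View pics/w5.png

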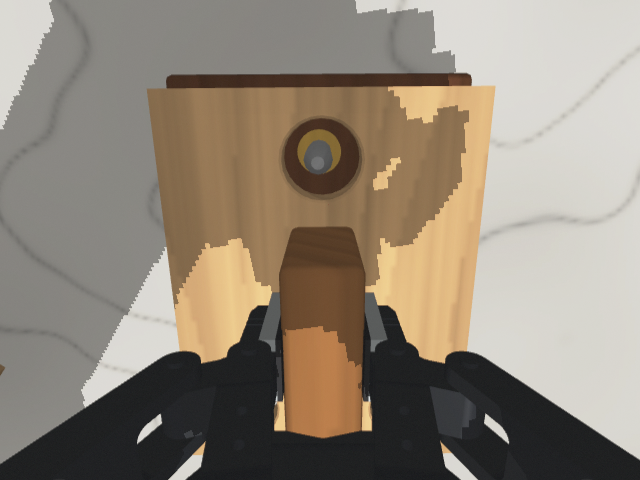

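View pics/z5.png

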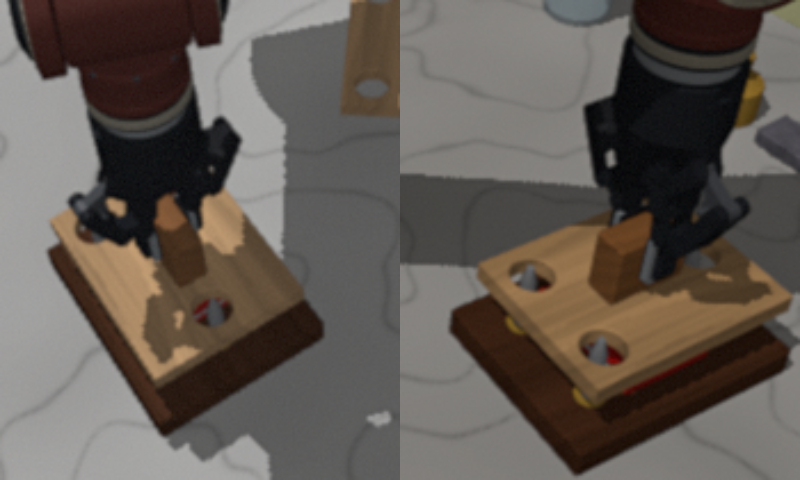

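All three stud tips are inside their holes. The wrist view shows the single stud at (318,160) in the hole at (322,157). I'll lower it the rest of the way.

Request:
carry_out:
  increments:
    - [[0,0,0],[0,0,-0.4],0]
    - [[0,0,0],[0,0,-0.4],0]
    - [[0,0,0],[0,0,-0.2],0]
    - [[0,0,0],[0,0,0],0]

```text
t: 9.15
tool_pos: [0.5478, -0.2159, 0.2448]
tool_rot: [1.326, 1.124, -1.316]
contact_force: [-0.6, 0.4, -5.2]
opening: 0.0253
```

Request:
carry_out:
  increments:
    - [[0,0,0],[0,0,-0.15],0]
    - [[0,0,0],[0,0,-0.15],0]
    - [[0,0,0],[0,0,0],0]

```text
t: 9.45
tool_pos: [0.5484, -0.2161, 0.2406]
tool_rot: [1.325, 1.124, -1.316]
contact_force: [-0.3, -0.2, -3.8]
opening: 0.0254
```

Request:
carry_out:
  increments:
    - [[0,0,0],[0,0,-0.1],0]
    - [[0,0,0],[0,0,-0.1],0]
    - [[0,0,0],[0,0,0],0]

```text
t: 9.75
tool_pos: [0.5492, -0.2163, 0.2407]
tool_rot: [1.325, 1.124, -1.316]
contact_force: [-0.9, 0.2, -4.7]
opening: 0.0257
```

```bash
python3 st.py;python3 look.py 6
```

```text
9.75 tcp [ 0.5492 -0.2163  0.2407] grasp [ 0.5506 -0.2168  0.0857] xaxis [ 0.0092 -0.0027 -1.    ] jawyaw -98.84 q [-0.502  0.125  1.824  0.002  1.183  1.223] 0.02568955023150053 [-0.9  0.2 -4.7]
level turn [0.027 0.092 0.   ]
```

View pics/z6.png

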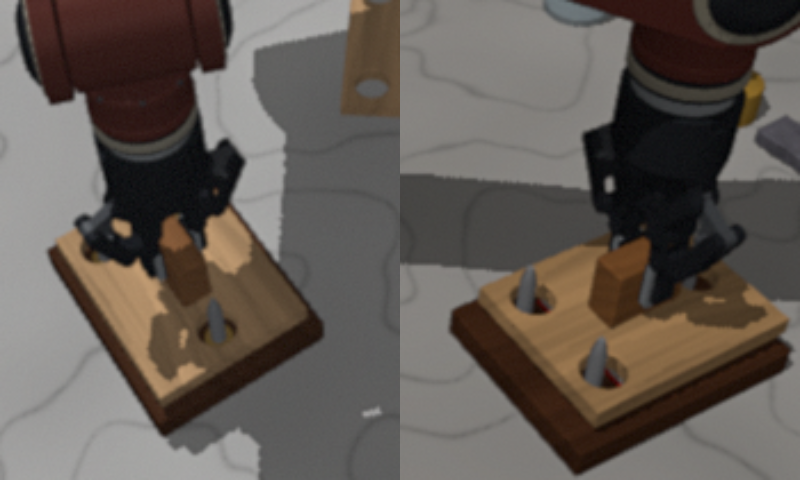

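There's no contact yet, since the force only shows the board's weight. Small steps are being lost, so I'll level the board, correct x and use larger steps.

Request:
carry_out:
  increments:
    - [[0.03,0.1,0],[-0.15,0.03,-0.25],0]
    - [[0,0,0],[0,0,-0.2],0]
    - [[0,0,0],[0,0,-0.2],0]

```text
t: 10.2
tool_pos: [0.5503, -0.2168, 0.2401]
tool_rot: [1.324, 1.127, -1.317]
contact_force: [-12.7, 6.8, 20.8]
opening: 0.025
```

```bash
python3 st.py;python3 look.py 7
```

```text
10.2 tcp [ 0.5503 -0.2168  0.2401] grasp [ 0.5514 -0.2171  0.0851] xaxis [ 0.0069 -0.0016 -1.    ] jawyaw -98.81 q [-0.501  0.129  1.821  0.002  1.185  1.222] 0.02498434232208772 [-12.7   6.8  20.8]
level turn [0.016 0.069 0.   ]
```

View pics/z7.png

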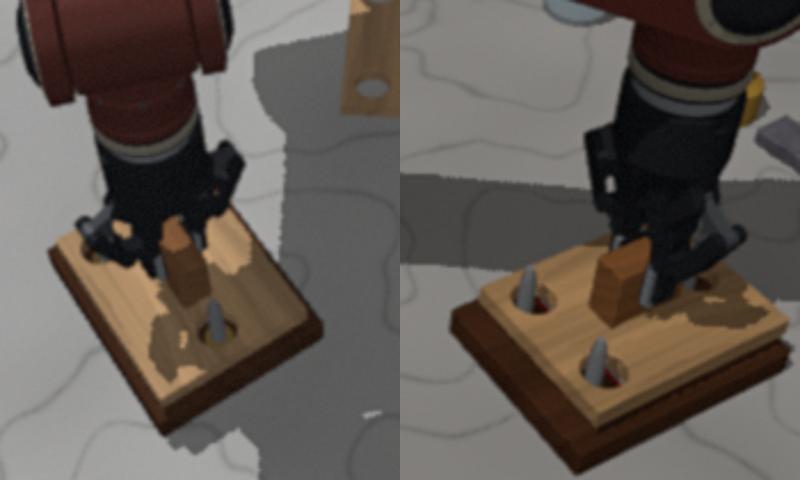

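View pics/w7.png

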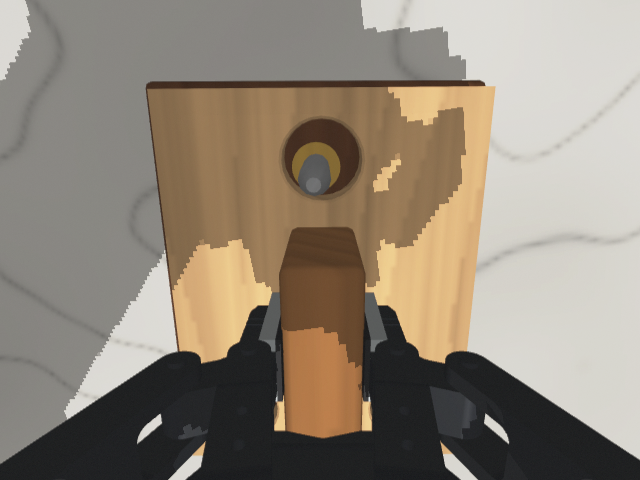

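The board is on the book: TCP z is 0.240, as expected, and the upward force is rising. All three studs are through. I'll relax the push, then open.

Request:
carry_out:
  increments:
    - [[0,0,0],[0,0,0],0]
    - [[0,0,0],[0,0,0],0]

```text
t: 10.55
tool_pos: [0.5503, -0.2168, 0.2409]
tool_rot: [1.324, 1.125, -1.316]
contact_force: [-0.3, -0.1, -4.5]
opening: 0.0251
```

Request:
carry_out:
  increments:
    - [[0.0,0.06,0],[-0.1,0,-0.15],0]
    - [[0,0,0],[0,0,-0.1],0.6]
    - [[0,0,0],[0,0,0],1]
    - [[0,0,0],[0,0,0],1]
    - [[0,0,0],[0,0,0],1]
    - [[0,0,0],[0,0,0],1]

```text
t: 11.15
tool_pos: [0.5502, -0.2176, 0.2378]
tool_rot: [1.324, 1.122, -1.316]
contact_force: [0.7, -0.1, -0.1]
opening: 0.0854
```

```bash
python3 st.py;python3 look.py 8
```

```text
11.15 tcp [ 0.5502 -0.2176  0.2378] grasp [ 0.5516 -0.2182  0.0828] xaxis [ 0.0095 -0.0042 -0.9999] jawyaw -98.85 q [-5.030e-01  1.320e-01  1.822e+00  1.000e-03  1.177e+00  1.222e+00] 0.08536202753864575 [ 0.7 -0.1 -0.1]
level turn [0.042 0.095 0.   ]
```

View pics/w8.png

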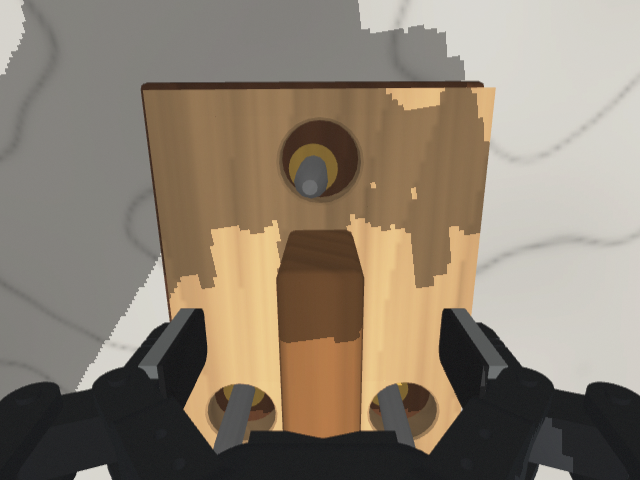

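The board is released, with all three studs inside their holes and the fingers clear of the handle. I'll retreat straight up.

Request:
carry_out:
  increments:
    - [[0,0,0],[0,0,0.4],1]
    - [[0,0,0],[0,0,0.8],1]
    - [[0,0,0],[0,0,1],1]
    - [[0,0,0],[0,0,1],1]
    - [[0,0,0],[0,0,1],1]
    - [[0,0,0],[0,0,1],1]
    - [[0,0,0],[0,0,1],1]
    - [[0,0,0],[0,0,0],1]

```text
t: 12.1
tool_pos: [0.5496, -0.2172, 0.3762]
tool_rot: [1.325, 1.115, -1.312]
contact_force: [0.3, 0.5, 0.4]
opening: 0.0853
```

```bash
python3 st.py;python3 look.py 9
python3 - <<'E'
from h import *
im,d=get_image("scene");cv2.imwrite("pics/s9.png",im);c=get_calibration("scene")
# heights of the board's top by depth
k=.4375
for u,v in [(100,260),(260,290),(180,360),(240,240)]:
    x,y=int(160+u*k),int(220+v*k);print((x,y),atd(c,x,y,d[y,x]).round(4))
E
```

```text
12.1 tcp [ 0.5496 -0.2172  0.3762] grasp [ 0.5521 -0.2184  0.2212] xaxis [ 0.0159 -0.0077 -0.9998] jawyaw -98.84 q [-5.020e-01 -1.300e-02  1.727e+00  1.000e-03  1.409e+00  1.223e+00] 0.08525752176444788 [0.3 0.5 0.4]
level turn [0.077 0.159 0.   ]
(203, 333) [ 0.4838 -0.2509  0.0321]
(273, 346) [ 0.603  -0.1808  0.0486]
(238, 377) [ 0.6094 -0.2654  0.0521]
(265, 325) [ 0.563  -0.165   0.0552]
```

View pics/z9.png

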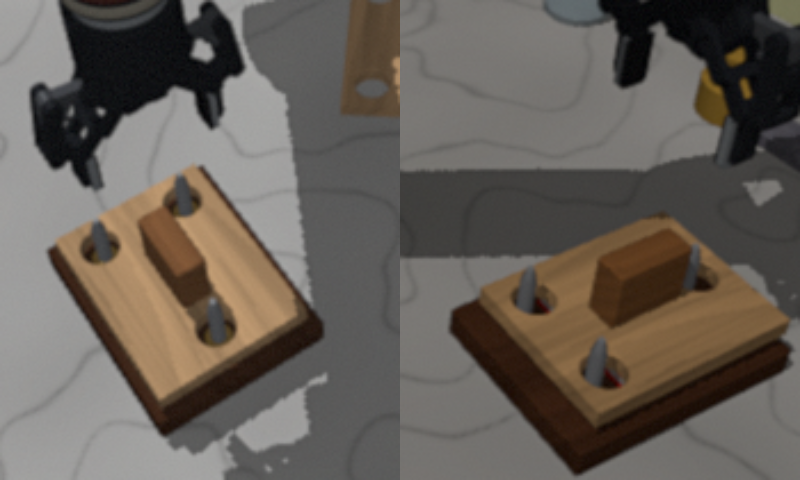

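View pics/s9.png

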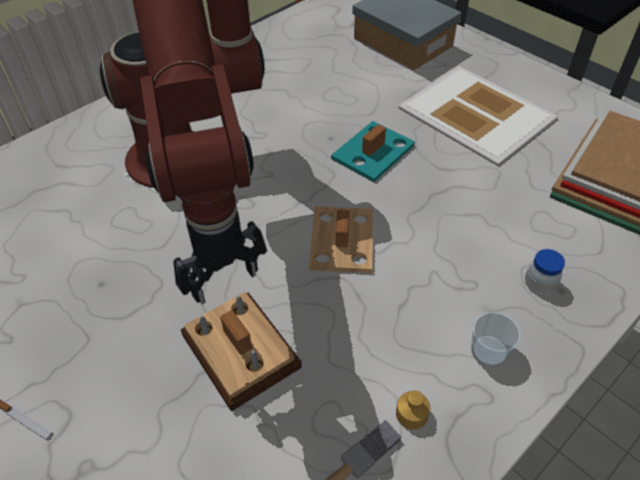

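The board lies flat, its top at about 0.05 m (expected 0.051). All three studs stand through the holes, the spare is unmoved and the gripper is clear.

```bash
python3 -c "
from station import *
print(finish_job())"
```

```text
the job is handed in; nothing more can be done
None
```

The press is closed: I took the light-wood three-hole board by its handle, turned it about 96° to match the studs, and lowered it onto the red book. I then let go, backed straight up and handed the job in at about 12 s.

**Final checks:**
- **Studs:** the last pictures show all three studs standing through their holes, with the gripper well clear.
- **Height:** depth readings on the board's top gave 0.049, 0.052 and 0.055 m, where 0.051 m is expected. A fourth reading of 0.032 m doesn't agree; I think that pixel fell in a hole.
- **Other things:** the spare board and the turquoise look-alike were not moved.

**Not perfect:**
- **Off-centre:** the board sits about 4 mm off along x, within the 10 mm of play around each stud.
- **Contact force:** it touched down on the book with about 21 N upward and 14 N sideways. I relaxed that push before releasing.

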